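# Free the stuck press of a sushi mould

## Robot

A 6-joint arm with a two-finger parallel gripper is mounted at the origin on the work surface. World frame = base frame: x ahead of the robot, y to its left, z up, the work surface at z = 0. Lengths are in m, angles in rad, forces in N, time in s.
With the tool pointing down it reaches from about 0.35 to 0.975 m from the base axis. Payload 7.1 kg.
Tool frame: the origin (TCP) lies midway between the tips of the shut fingers; the grasp point (between the pads) lies 19 mm behind it (grip_point_offset is the z of the grasp point in the tool frame, in m); z points along the fingers, x is the direction in which the jaws open and shut, and the axes are right-handed (so a half turn about z gives the same grasp; the last joint's range is limited). The gripper opens to 88 mm and grips with 3 to 60 N. Pads are 20 mm wide; open, the fingers measure 115 mm over their backs; the gripper's body (75 mm by 178 mm) begins 61 mm behind the grasp point.
Start: joints at [1.129, 0.423, 1.63, -0, 1.089, -0.019], TCP at [0.256, 0.57, 0.223] pointing down, gripper open.
Joint ranges: [-3, 3], [-0.9, 2.11], [0.09, 2.58], [-1.31, 4.45], [0.11, 2.69], [-2.54, 2.54]. Speed limits (rad/s): [2.39, 2.39, 3.01, 3.14, 3.14, 3.14].

## Interface

Orientations are given as a unit quaternion [x, y, z, w].
In Python, from plant import move_pose, movel, set_joints, grip, sleep, inverse_kinematics, get_state, camera, camera_model, MotionError, close_job, grip_point_offset gives the robot as it stands. The module is installed in compiled form; this text tells all that it offers. Calls block until the motion is done:
- move_pose(position, orientation): joint-space move of the TCP to a pose.
- movel(position, orientation=None, v=0.15, max_force=None): straight line of the TCP; orientation=None keeps the orientation; v is the mean speed in m/s. With max_force (N) it stops when the force on the tool has changed by that much, and returns True; else False.
- set_joints(angles): joint-space move.
- grip(opening): opening from 0.0 (shut) to 1.0 (fully open); the grip force is fixed at half the most; returns when the fingers have stopped.
- sleep(seconds).
- inverse_kinematics(position, orientation): joint angles nearest the present ones, or None.
- get_state(): the state.
- camera(name): name is "scene" or "top"; returns the picture (420x560x3 uint8, red, green, blue); there is no depth.
- camera_model(name): a dict with "intrinsics" (3x3 intrinsics, pixels), "rvec" (rotation vector, rad) and "tvec" (3), from world to camera coordinates, as OpenCV has them. Camera axes: x right, y down, z forward; pixel columns grow to the right and rows downward; lengths in m; the calibration is good to about 2 mm. A picture is of the moment at which its call begins. camera_model takes no time and is no camera call.
A pose or a line that the arm cannot do raises MotionError and nothing moves.
- close_job(): hands the job in, once; it reports no verdict.
The state is a dict: "clock": time; "joints": joint angles; "dq": joint speeds; "joint_torque": joint torques, N m; "ee_pos": TCP position; "orientation": TCP orientation; "ft_force": force on the tool from outside, world axes, zero at the start; "wrist_torque": the same for the moment, N m; "opening": opening from 0.0 (shut) to 1.0 (fully open).
Only numpy, scipy, OpenCV 4.12 (cv2) and the standard library are available. Lean on these libraries where they do the work, as an engineer would, in place of code of your own. Each camera call takes 0.05 s, during which the arm holds its last target.

## Task

Lift the loose cover off the sushi mould and set it down upright on the white chopping board, letting go of it. Then take the tight press by its grip bar and rock it free end to end, not straight up: raise either end about a centimetre while the other is still seated, then raise the other end level with it while the press is still down inside the frame. Then lift it just clear, a few centimetres above the frame, and finish holding it there, still and level over the mould; leave everything else where it stands.

Things in the scene. Friction and masses are not known exactly. Their poses are not given: they have to be found in the camera images.
- mould: Plain brown wooden mould, fixed. Origin: centre of its underside (table level), z up, y along its length. Base 110 (x) x 210 (y) x 24 mm high; on it an open frame, outside 84 x 184 mm, rim 52 mm above the table, floor at 24 mm. Inside each end a springy upright board, 25 mm tall, pinches the press's end along y with about 12 N, whose friction (6 to 9 N at each end) makes the press tight.
- press_grip (a point): Press: loose pale wooden board 58 (x) x 136 (y) x 16 mm, 0.2 kg, flat on the mould's floor (24 mm), with an upright grip bar at its middle, 50 (x) x 30 (y) mm, 40 mm tall, to be pinched along y. The point: centre of the bar, 36 mm above the board's underside, 20 mm below the bar's top. Axes as the mould's. Seated, the bar's top is 80 mm up, 28 mm over the rim. Under the cover at first.
- press_end_a (a point): Middle of the lower edge of the press board's +y end (68 mm from the board's middle, at its underside). Seated, it is 24 mm above the table
- press_end_b (a point): Middle of the lower edge of the press board's -y end (68 mm from the board's middle, at its underside). Seated, it is 24 mm above the table
- cover_grip (a point): Cover: loose upside-down box of thin dark wood, outside 98 (x) x 198 (y) x 66 mm high, 0.3 kg, over the mould; its 4 mm walls stand on the mould's base, 24 mm up. On its top a grip bar 50 (x) x 26 (y) mm, 36 mm tall, to be pinched along y. The point: centre of the bar, 84 mm above the cover's lower edge, 18 mm below the bar's top; axes as the mould's. It must rise 60 mm to clear the press's bar.
- board: White plastic chopping board, 200 (x) x 280 (y) x 14 mm, lying fixed on the table. Origin at the centre of its underside (table level), z up
- dish: Small blue ceramic dish, 76 mm across, 22 mm high, near the mould; a bystander, leave it alone; the point is the centre of its underside
- jar: Small glass jar with a steel cap, 48 mm across, 65 mm high, near the mould; a bystander, leave it alone; the point is the centre of its underside
- knife: Kitchen knife lying beside the chopping board, 245 mm long along its y, 18 mm high; a bystander, leave it alone; the point is under its bolster, at the table
- teacup: Terracotta cup, 72 mm across, 75 mm high; a bystander, leave it alone; the point is the centre of its underside
- bottle: Amber glass bottle, 58 mm across, 120 mm high; a bystander, leave it alone; the point is the centre of its underside
- bowl: White bowl, 120 mm across, 55 mm high; a bystander, leave it alone; the point is the centre of its underside
- paddle: Wooden spatula lying on the table, 200 mm long; a bystander, leave it alone; the point is at its middle

How it is judged:
By the outcome, as a careful person would: the job done as asked, in the order asked, and still so for the second after the job is handed in, while the arm keeps its last pose, push and grip.
It also fails if it takes over 61 s, if anything falls off the work surface, if the arm or the gripper's body presses on something with over 40 N, if the wrist force passes 120 N, or if a joint passes its speed limit or range.

## Working session

There is one attempt and no reset: what is moved stays moved. The work goes in short steps, each a Python script; the robot and the scene stay as the last script left them, time stands still between calls to the robot, and variables do not carry over. Pictures are saved under pics/ and viewed, and the job is handed in when it is done.

```bash
mkdir -p pics; cat > h.py <<'E'
import numpy as np, cv2
from plant import *
def snap(n,f):
    im=camera(n); cv2.imwrite('pics/'+f+'.png',im[:,:,::-1]); return im
def cam(n):
    m=camera_model(n); K=np.array(m["intrinsics"],float); R=cv2.Rodrigues(np.array(m["rvec"],float))[0]; t=np.array(m["tvec"],float).ravel(); return K,R,t
def ray(n,u,v):
    K,R,t=cam(n); d=R.T@np.linalg.inv(K)@np.array([u,v,1.]); return -R.T@t,d
def onz(n,u,v,z):
    c,d=ray(n,u,v); return c+d*(z-c[2])/d[2]
def proj(n,p):
    K,R,t=cam(n); q=K@(R@np.array(p,float)+t); return q[:2]/q[2]
E
python3 - <<'E'
from h import *
for n in("scene","top"):
    snap(n,n+'0'); print(n,ray(n,280,210))
s=get_state(); print({k:np.round(v,3) for k,v in s.items()}, grip_point_offset)
E
```

```text
scene (array([ 1.00644791, -0.3460472 ,  1.03223612]), array([-0.42277704,  0.32133924, -0.8475379 ]))
top (array([0.38839776, 0.03591242, 1.54823544]), array([ 0.0919954 , -0.00950988, -0.99581287]))
{'clock': np.float64(0.1), 'joints': array([ 1.129,  0.424,  1.631, -0.   ,  1.089, -0.019]), 'dq': array([-0.   , -0.001, -0.   ,  0.001,  0.   ,  0.   ]), 'joint_torque': array([-1.0000e-03, -5.4561e+01, -2.7432e+01,  6.5000e-02,  1.9000e-02,
       -0.0000e+00]), 'ee_pos': array([0.256, 0.57 , 0.222]), 'orientation': array([ 0.84 ,  0.543, -0.001,  0.   ]), 'ft_force': array([-0.015,  0.332, -0.305]), 'wrist_torque': array([-0.005,  0.003, -0.012]), 'opening': np.float64(0.998)} -0.0187
```

View pics/scene0.png

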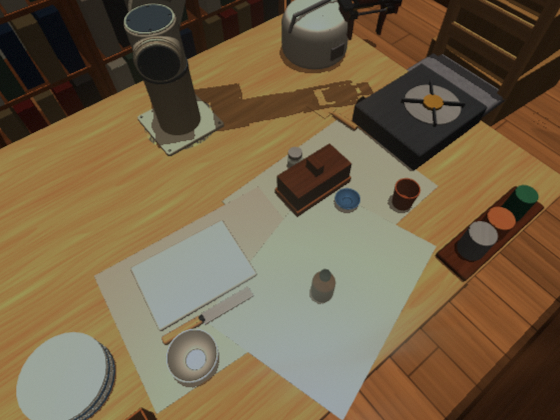

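View pics/top0.png

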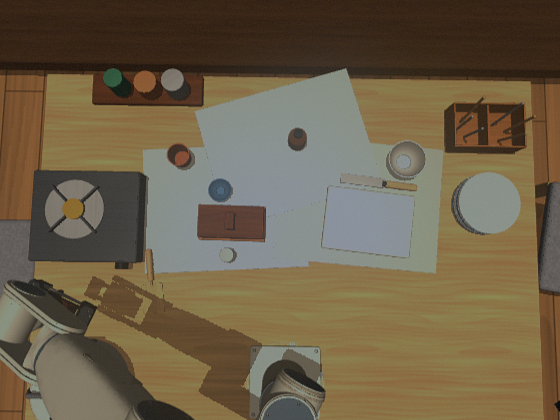

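The top view shows the covered mould at about (231,222), dish (220,190), jar (228,255), and the white board (368,221) with the knife just above it. Next I measure the mould and board with masks.

```bash
python3 - <<'E'
from h import *
im=cv2.imread('pics/top0.png'); 
cv2.imwrite('pics/z1.png',cv2.resize(im[160:280,180:440],None,fx=3,fy=3,interpolation=cv2.INTER_CUBIC))
im2=cv2.imread('pics/scene0.png')
cv2.imwrite('pics/z2.png',cv2.resize(im2[130:230,250:380],None,fx=5,fy=5,interpolation=cv2.INTER_CUBIC))
hsv=cv2.cvtColor(im,cv2.COLOR_BGR2HSV)
for p in [(231,222),(205,222),(231,236),(368,221),(315,180),(231,212),(430,200)]: print(p,hsv[p[1],p[0]],im[p[1],p[0]])
def rects(mask,z,roi,n):
    m=np.zeros_like(mask); y0,y1,x0,x1=roi; m[y0:y1,x0:x1]=mask[y0:y1,x0:x1]
    cs=max(cv2.findContours(m,cv2.RETR_EXTERNAL,cv2.CHAIN_APPROX_NONE)[0],key=cv2.contourArea)
    pts=np.array([onz(n,*c[0],z)[:2] for c in cs],np.float32)
    return cv2.minAreaRect(pts), cv2.boundingRect(cs)
dark=((hsv[...,2]<130)&(hsv[...,1]>100)&((hsv[...,0]<20)|(hsv[...,0]>170))).astype(np.uint8)
print('cover',rects(dark,0.090,(195,247,190,275),'top'))
white=((hsv[...,2]>190)&(hsv[...,1]<40)).astype(np.uint8)
print('scene',cam('top')[0][0,0])
E
```

```text
(231, 222) [  8 110  93] [53 64 93]
(205, 222) [ 9 99 90] [55 65 90]
(231, 236) [  8 102  85] [51 60 85]
(368, 221) [106  31 156] [156 146 137]
(315, 180) [ 95  21 147] [147 145 135]
(231, 212) [ 7 83 80] [54 60 80]
(430, 200) [ 38  32 144] [126 144 139]
cover (((0.4872317314147949, 0.1713903844356537), (0.19374872744083405, 0.09317319840192795), 88.65633392333984), (198, 205, 65, 33))
scene 484.64922266958115
```

```bash
ls .
```

```text
h.py
pics
```

View pics/z1.png

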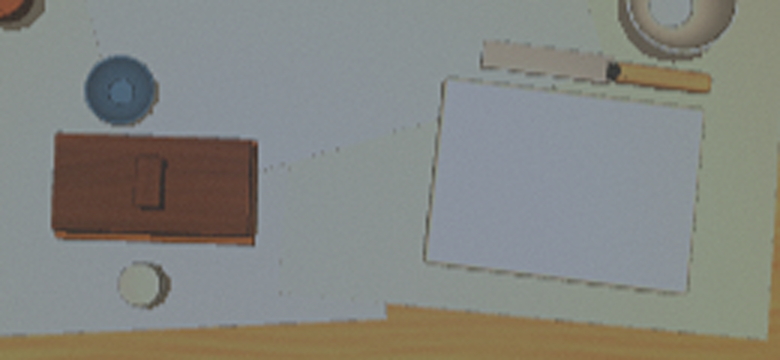

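View pics/z2.png

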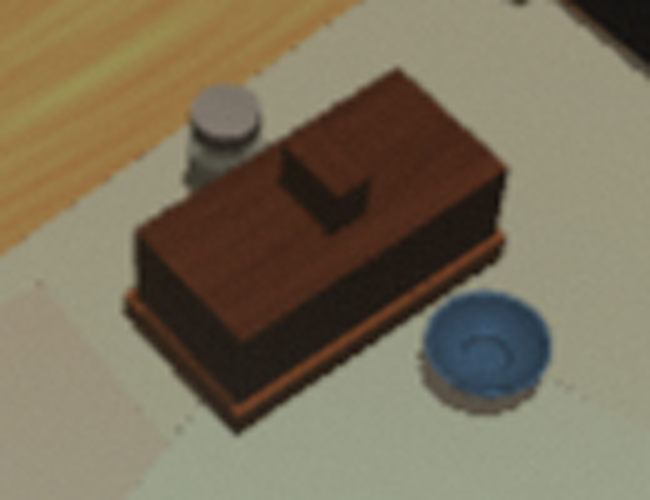

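The top view crop shows the cover's top face with a bit of its right and lower sides; the scene crop shows the top-face corners at about (398,68),(508,168),(240,340),(136,230) and the bar top clearly. I'll fit both views, by corners at z=90 mm and 126 mm.

```bash
python3 - <<'E'
from h import *
im=cv2.imread('pics/scene0.png'); 
def rep(name,P,sz):
    P=np.array(P); print(name,'ctr',P.mean(0).round(4),'edges',[np.linalg.norm(P[i]-P[i-1]).round(3) for i in range(4)])
    for i in range(4):
        d=P[i]-P[i-1]; print('   dir',round(np.degrees(np.arctan2(d[1],d[0])),2))
def un(p,s,o): return ((p[0]+.5)/s-.5+o[0],(p[1]+.5)/s-.5+o[1])
sc=[un(p,5,(250,130)) for p in [(398,68),(508,168),(240,340),(136,230)]]
rep('cover scene',[onz('scene',*p,.09)[:2] for p in sc],0)
tp=[un(p,3,(180,160)) for p in [(55,133),(249,140),(249,236),(53,231)]]
rep('cover top',[onz('top',*p,.09)[:2] for p in tp],0)
# mould base bottom-edge in scene: corners z=.024 top edge
b=[un(p,5,(250,130)) for p in [(126,296),(238,410),(505,235)]]
B=[onz('scene',*p,.024)[:2] for p in b]; print('base',np.round(B,4),'diag mid',(B[0]+B[2])/2)
for z,l in [(0,[(126,314),(238,434),(505,252)])]:
    B=[onz('scene',*un(p,5,(250,130)),z)[:2] for p in l]; print('base0',np.round(B,4),'mid',(B[0]+B[2])/2)
# bar top
bt=[un(p,5,(250,130)) for p in [(286,143),(343,196),(371,178),(318,128)]]
rep('bar scene',[onz('scene',*p,.126)[:2] for p in bt],0)
bt=[un(p,3,(180,160)) for p in [(136,154),(161,154),(160,208),(135,208)]]
rep('bar top',[onz('top',*p,.126)[:2] for p in bt],0)
bd=[un(p,3,(180,160)) for p in [(445,78),(703,108),(688,292),(426,262)]]
rep('board top',[onz('top',*p,.014)[:2] for p in bd],0)
for n,p,z in [('jar',(142,284),.065),('dish',(120,90),.022),]:
    print(n,onz('top',*un(p,3,(180,160)),z))
for p in [(483,40),(482,66),(608,55),(711,92),(709,75)]: print('knife',onz('top',*un(p,3,(180,160)),.01).round(3))
E
```

```text
cover scene ctr [0.4904 0.1727] edges [np.float64(0.196), np.float64(0.096), np.float64(0.197), np.float64(0.095)]
   dir 88.89
   dir -1.1
   dir -91.6
   dir 178.68
cover top ctr [0.4865 0.1717] edges [np.float64(0.099), np.float64(0.196), np.float64(0.097), np.float64(0.196)]
   dir 0.69
   dir -91.13
   dir -178.92
   dir 89.48
base [[0.4357 0.0704]
 [0.5387 0.0711]
 [0.5444 0.276 ]] diag mid [0.49004049 0.17319371]
base0 [[0.4326 0.0721]
 [0.5402 0.0706]
 [0.5428 0.2818]] mid [0.48768059 0.1769517 ]
bar scene ctr [0.4925 0.1728] edges [np.float64(0.021), np.float64(0.048), np.float64(0.02), np.float64(0.045)]
   dir -98.39
   dir 0.05
   dir 89.11
   dir 179.19
bar top ctr [0.4878 0.1718] edges [np.float64(0.053), np.float64(0.025), np.float64(0.053), np.float64(0.024)]
   dir 0.47
   dir -89.06
   dir -179.62
   dir 90.94
board top ctr [ 0.4993 -0.2588] edges [np.float64(0.197), np.float64(0.276), np.float64(0.196), np.float64(0.276)]
   dir -5.52
   dir -95.76
   dir 174.68
   dir 84.43
jar [0.38720666 0.18104617 0.065     ]
dish [0.59108264 0.21391692 0.022     ]
knife [ 0.653 -0.172  0.01 ]
knife [ 0.625 -0.171  0.01 ]
knife [ 0.639 -0.305  0.01 ]
knife [ 0.601 -0.415  0.01 ]
knife [ 0.619 -0.413  0.01 ]
```

Cover ≈ (0.489, 0.1725), yaw ≈ −1.2°; board ≈ (0.4995, −0.259), yaw ≈ −5.5°. Edge lengths agree with the given sizes to within 1–4 mm. I'm going to grasp the cover now, with the fingertips kept about 4 mm above its top.

```bash
cat >> h.py <<'E'
def Q(deg): a=np.radians(deg)/2; return [np.cos(a),np.sin(a),0,0]
def st(tag=''):
    s=get_state(); print(tag,'t',round(float(s['clock']),2),'p',np.round(s['ee_pos'],4),'F',np.round(s['ft_force'],2),'M',np.round(s['wrist_torque'],2),'op',round(float(s['opening']),3)); return s
E
python3 - <<'E'
from h import *
q=Q(88.8)
for p,a in [((.489,.1725,.2),88.8),((.4995,-.259,.2),84.5)]: print(np.round(inverse_kinematics(p,Q(a)),2))
move_pose([.489,.1725,.20],q); st()
print(movel([.489,.1725,.094],q,v=.08,max_force=8)); st()
snap('scene','s1')
E
```

```text
[ 0.32  0.3   1.88 -0.    0.96 -1.23]
[-0.5   0.36  1.79 -0.    0.99 -1.97]
 t 1.78 p [0.489  0.1731 0.2001] F [ 0.26  0.48 -0.29] M [ 0.03 -0.01  0.06] op 1.0
False
 t 3.26 p [0.4894 0.1726 0.0945] F [-0.35 -0.22  0.08] M [0.01 0.03 0.  ] op 1.001
```

```bash
python3 - <<'E'
import cv2
im=cv2.imread('pics/s1.png'); cv2.imwrite('pics/z3.png',cv2.resize(im[80:250,220:410],None,fx=3.5,fy=3.5,interpolation=cv2.INTER_CUBIC))
E
```

```text
(no output)
```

View pics/z3.png

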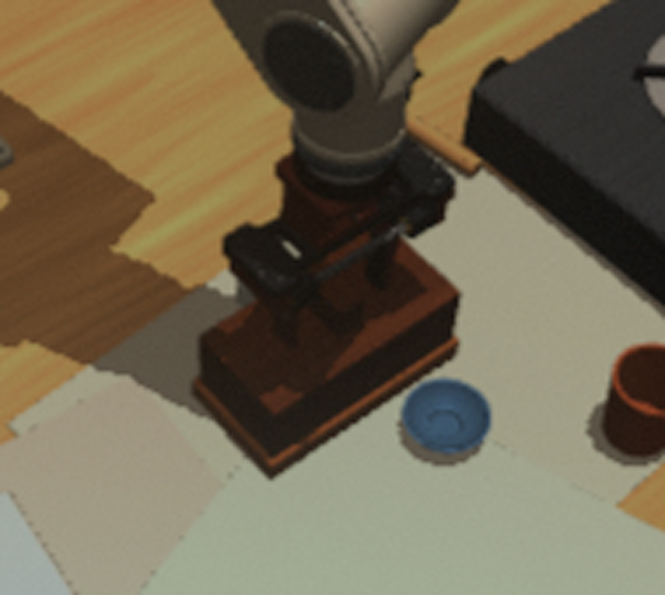

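The jaws straddle the bar along y, centred near (335,320) in the crop. Next: grip and lift.

```bash
python3 - <<'E'
from h import *
q=Q(88.8)
st(); grip(0.0); s=st('gripped'); p=s['ee_pos']
movel([.489,.1725,.114],q,v=.05); st('up20')
movel([.489,.1725,.204],q,v=.1); st('up')
snap('scene','s2')
E
python3 - <<'E'
import cv2
im=cv2.imread('pics/s2.png'); cv2.imwrite('pics/z4.png',cv2.resize(im[50:250,220:410],None,fx=3,fy=3,interpolation=cv2.INTER_CUBIC))
E
```

```text
t 3.31 p [0.4894 0.1726 0.0945] F [-0.62 -0.62 -0.58] M [ 0.02 -0.01  0.01] op 1.002
gripped t 4.28 p [0.489  0.1725 0.094 ] F [-0.28  0.46 -0.46] M [0.04 0.01 0.  ] op 0.294
up20 t 4.83 p [0.4891 0.1725 0.1143] F [ 0.56  0.96 -3.31] M [ 0.01 -0.01 -0.01] op 0.294
up t 5.88 p [0.4885 0.1723 0.2034] F [ 0.68 -0.69 -3.5 ] M [-0.02  0.03  0.02] op 0.295
```

View pics/z4.png

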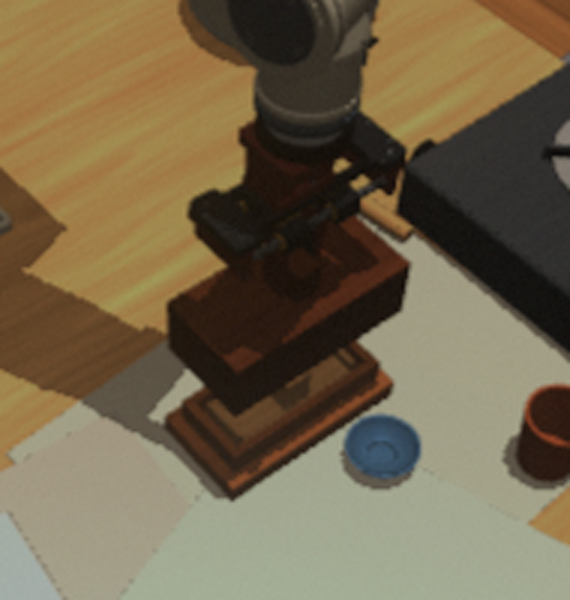

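The cover is up (weight −3 N, opening 26 mm, which matches its bar) and the frame is uncovered. Next I carry it to the board.

```bash
python3 - <<'E'
from h import *
q=Q(84.5)
movel([.4995,-.259,.204],q,v=.2); st()
movel([.4995,-.259,.100],q,v=.12); st()
print(movel([.4995,-.259,.0825],q,v=.03,max_force=4)); s=st('down')
sleep(.3); st()
snap('scene','s3'); snap('top','t3')
E
python3 - <<'E'
import cv2
im=cv2.imread('pics/s3.png'); cv2.imwrite('pics/z5.png',cv2.resize(im[140:350,90:290],None,fx=2.8,fy=2.8,interpolation=cv2.INTER_CUBIC))
E
```

```text
t 8.24 p [ 0.4995 -0.2583  0.204 ] F [-0.1   0.6  -2.61] M [0.08 0.04 0.04] op 0.295
 t 9.26 p [ 0.5    -0.2593  0.1006] F [ 0.36  0.58 -3.76] M [ 0.08 -0.03 -0.02] op 0.296
True
down t 9.79 p [ 0.4993 -0.2589  0.0838] F [ 0.31 -1.03  3.49] M [ 0.05 -0.03  0.11] op 0.292
 t 10.09 p [ 0.4994 -0.2589  0.0839] F [ 0.07 -1.6   4.87] M [ 0.02 -0.03  0.02] op 0.293
```

View pics/z5.png

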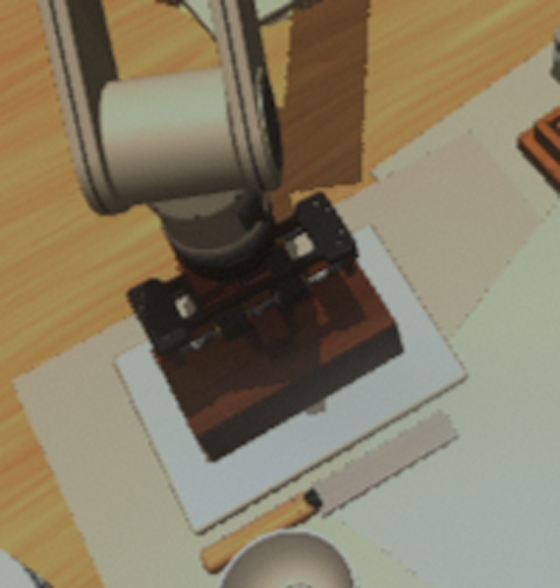

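```bash
python3 - <<'E'
import cv2
im=cv2.imread('pics/t3.png'); cv2.imwrite('pics/z6.png',cv2.resize(im[190:260,190:280],None,fx=8,fy=8,interpolation=cv2.INTER_CUBIC))
im=cv2.imread('pics/s3.png'); cv2.imwrite('pics/z7.png',cv2.resize(im[140:220,265:365],None,fx=7,fy=7,interpolation=cv2.INTER_CUBIC))
E
```

```text
(no output)
```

View pics/z6.png

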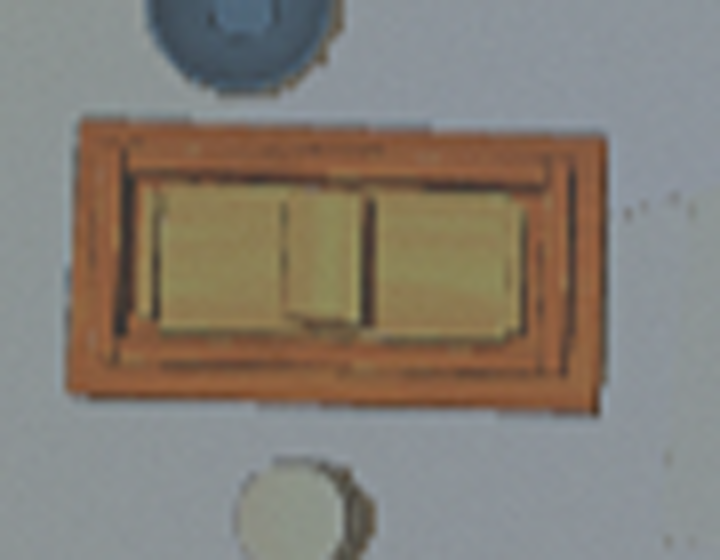

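View pics/z7.png

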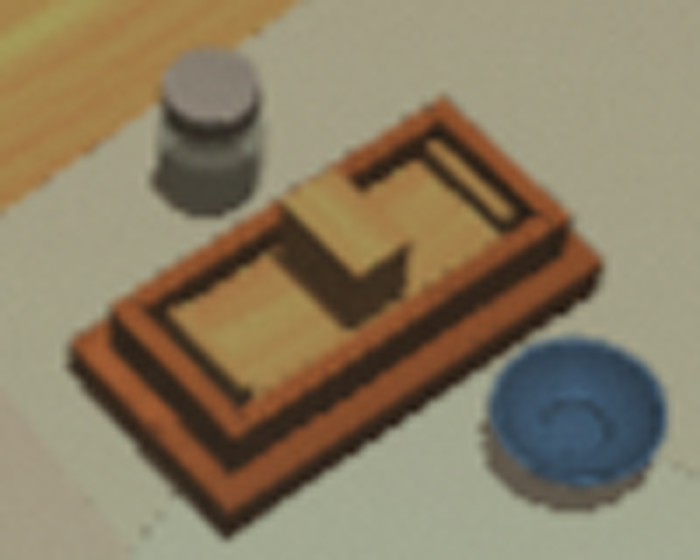

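The cover sits on the board near its middle (crop ~(285,345)), clear of the knife. The mould now shows the press, with its bar top at crop (285–360,187–322) from the top and (280–408,172–278) in the scene view. I'm computing the bar centre and the yaw from these.

```bash
python3 - <<'E'
from h import *
def un(p,s,o): return ((p[0]+.5)/s-.5+o[0],(p[1]+.5)/s-.5+o[1])
def rep(name,P):
    P=np.array(P); print(name,'ctr',P.mean(0).round(4),'edges',[round(float(np.linalg.norm(P[i]-P[i-1])),3) for i in range(4)],'dirs',[round(float(np.degrees(np.arctan2(*(P[i]-P[i-1])[::-1]))),1) for i in range(4)])
T=lambda L,z:[onz('top',*un(p,8,(190,190)),z)[:2] for p in L]
S=lambda L,z:[onz('scene',*un(p,7,(265,140)),z)[:2] for p in L]
rep('bar top',T([(286,187),(361,190),(359,324),(286,320)],.08))
rep('bar scene',S([(325,172),(408,247),(355,278),(280,197)],.08))
rep('base top',T([(80,118),(607,133),(600,412),(68,395)],.024))
rep('pressboard top',T([(158,183),(522,195),(520,340),(158,330)],.04))
rep('rim scene',S([(442,97),(571,218),(237,437),(114,309)],.052))
b=S([(70,358),(228,506),(602,264)],.024); print('base scene',(b[0]+b[2])/2,b)
grip(0.6); st(); 
s=get_state(); movel([.4995,-.259,.20],v=.15); grip(0.75); st()
move_pose([.489,.1725,.16],Q(88.8)); st()
snap('scene','s4')
E
python3 - <<'E'
import cv2
im=cv2.imread('pics/s4.png'); cv2.imwrite('pics/z8.png',cv2.resize(im[60:350,90:410],None,fx=2.2,fy=2,interpolation=cv2.INTER_CUBIC))
E
```

```text
bar top ctr [0.4866 0.1733] edges [0.051, 0.029, 0.051, 0.028] dirs [1.5, -91.4, -179.4, 87.8]
bar scene ctr [0.4893 0.1712] edges [0.023, 0.051, 0.027, 0.051] dirs [85.6, 1.0, -93.8, 176.4]
base top ctr [0.487  0.1722] edges [0.109, 0.208, 0.11, 0.209] dirs [-0.6, -90.7, 179.6, 89.1]
pressboard top ctr [0.4868 0.1705] edges [0.057, 0.142, 0.057, 0.141] dirs [1.7, -91.0, -179.6, 89.4]
rim scene ctr [0.4901 0.1739] edges [0.182, 0.084, 0.181, 0.081] dirs [89.7, -1.4, -91.2, 179.3]
base scene [0.49345184 0.16987499] [array([0.44072592, 0.06558901]), array([0.53922841, 0.07044364]), array([0.54617777, 0.27416097])]
 t 10.81 p [ 0.4985 -0.2585  0.0832] F [-0.66 -0.22 -0.55] M [ 0.04 -0.05 -0.01] op 0.599
 t 12.18 p [ 0.4994 -0.2589  0.1997] F [-0.74  0.14  0.13] M [0.01 0.02 0.04] op 0.749
 t 13.77 p [0.4894 0.1718 0.1601] F [-0.42  0.44 -0.17] M [ 0.03 -0.03  0.01] op 0.751
```

View pics/z8.png

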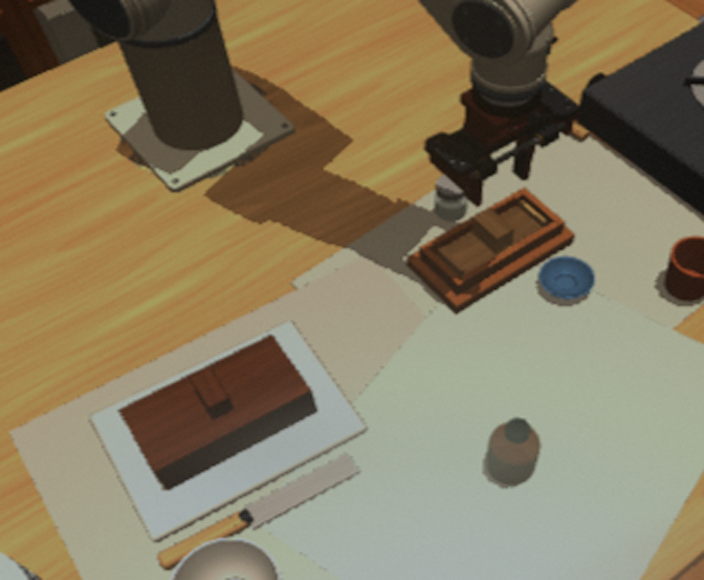

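The cover stands upright and released on the board (crop ~(215,410)); the gripper is over the mould. Next I grasp the press bar at (0.488, 0.172), with the fingertips 6 mm above the press board.

```bash
python3 - <<'E'
from h import *
q=Q(88.9)
grip(0.62)
movel([.488,.172,.10],q,v=.1)
print(movel([.488,.172,.046],q,v=.06,max_force=6)); st('low')
snap('scene','s5')
grip(0.0); sleep(.2); st('gripped')
snap('scene','s6')
E
python3 - <<'E'
import cv2
for a,b in(('s5','z9'),('s6','z10')):
  im=cv2.imread(f'pics/{a}.png'); cv2.imwrite(f'pics/{b}.png',cv2.resize(im[120:225,255:375],None,fx=5,fy=5,interpolation=cv2.INTER_CUBIC))
E
```

```text
False
low t 16.03 p [0.4882 0.1721 0.0462] F [-0.41 -0.3  -0.47] M [ 0.07 -0.   -0.01] op 0.618
gripped t 16.79 p [0.4881 0.1723 0.0462] F [-2.43  4.41  2.95] M [0.72 0.28 0.07] op 0.343
```

View pics/z10.png

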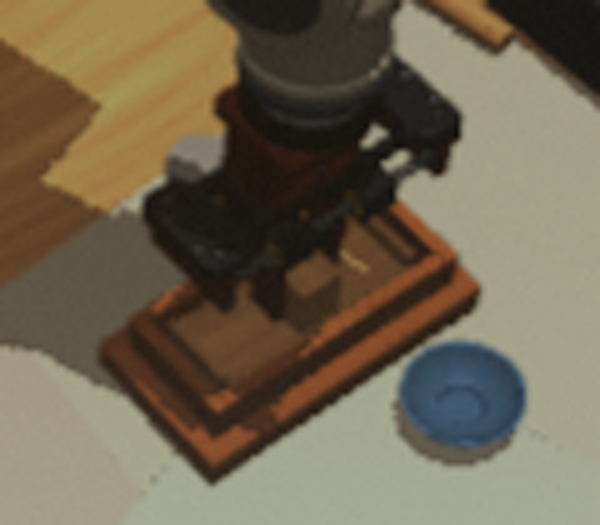

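The bar is gripped (opening 30 mm, matching its width). Now I raise end a (+y), pivoting about end b, in small steps.

```bash
cat >> h.py <<'E'
from scipy.spatial.transform import Rotation as Ro
PHI=88.9; REF=np.array([.488,.172,.046]); YAW=PHI-90
Rz=Ro.from_euler('z',YAW,degrees=True)
def ppose(hb,ha,dy=0.):
    """TCP pose with press ends b,a raised hb,ha (m) (lower edges)"""
    th=np.arcsin((ha-hb)/.136)
    Rx=Ro.from_euler('x',th)
    ctr=np.array([0,dy,(ha+hb)/2])           # board underside middle, mould frame
    if False: pass
    loc=ctr+Rx.apply([0,0,.022])
    p=np.array([REF[0],REF[1],.024])+Rz.apply(loc)
    q=(Rz*Rx*Rz.inv()*Ro.from_quat(Q(PHI))).as_quat()
    return p.tolist(),q.tolist()
def ends(s):
    R=Ro.from_quat(s['orientation']); z=R.as_matrix()
    # tool: x along +y mould, z down; press frame from tool
    p=np.array(s['ee_pos']); 
    f=lambda y:p+R.apply([y,0,.022])
    return (f(-.068)[2]-.024)*1e3,(f(.068)[2]-.024)*1e3
E
python3 - <<'E'
from h import *
s=st(); print(ends(s))
for ha in (.0025,.005,.0075,.0105):
    movel(*ppose(-.0004,ha),v=.012); s=st(ha); print('  b,a mm',np.round(ends(s),2))
sleep(.3); s=st(); print('  b,a mm',np.round(ends(s),2))
snap('scene','s7')
E
python3 - <<'E'
import cv2
for a,b in(('s7','z11'),):
  im=cv2.imread(f'pics/{a}.png'); cv2.imwrite(f'pics/{b}.png',cv2.resize(im[120:225,255:375],None,fx=5,fy=5,interpolation=cv2.INTER_CUBIC))
E
```

```text
t 16.84 p [0.4881 0.1723 0.0462] F [-1.75  4.66  3.26] M [0.71 0.23 0.02] op 0.338
(np.float64(0.14662144177653158), np.float64(0.19949573393267597))
0.0025 t 17.09 p [0.4882 0.1719 0.0473] F [-1.57  6.49  5.33] M [0.36 0.3  0.06] op 0.338
  b,a mm [-0.14  2.84]
0.005 t 17.35 p [0.4881 0.1714 0.0485] F [-1.77  7.94  4.28] M [0.35 0.26 0.12] op 0.336
  b,a mm [-0.17  5.3 ]
0.0075 t 17.61 p [0.4882 0.171  0.0498] F [-1.83  6.63  4.44] M [0.4  0.27 0.09] op 0.34
  b,a mm [-0.15  7.83]
0.0105 t 17.88 p [0.4882 0.1705 0.0513] F [-1.61  7.06  6.17] M [0.53 0.24 0.14] op 0.336
  b,a mm [-0.12 10.85]
 t 18.18 p [0.4882 0.1705 0.0513] F [-1.62  6.75  5.24] M [0.46 0.28 0.08] op 0.343
  b,a mm [-0.1  10.83]
```

View pics/z11.png

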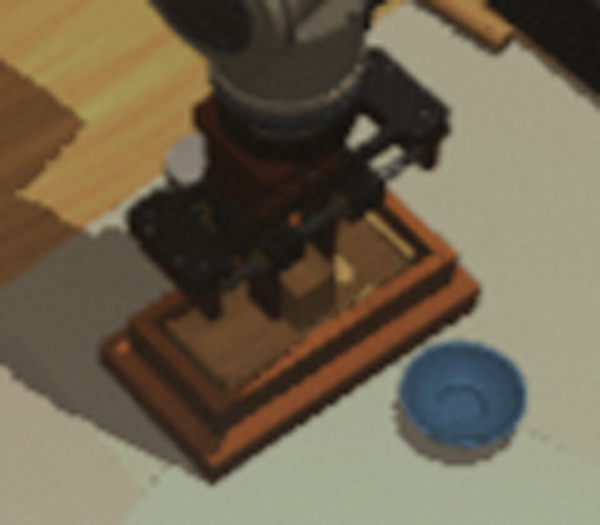

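The press is tilted: end a is up (near crop (400,250), its top about level with the rim) and end b is still down, with 5 N bearing on it. Next I raise end b to match.

```bash
python3 - <<'E'
from h import *
for hb in (.0025,.005,.0075,.0105):
    movel(*ppose(hb,.0105),v=.012); s=st(hb); print('  b,a mm',np.round(ends(s),2))
sleep(.3); s=st(); print('  b,a mm',np.round(ends(s),2))
snap('scene','s8')
E
python3 - <<'E'
import cv2
for a,b in(('s8','z12'),):
  im=cv2.imread(f'pics/{a}.png'); cv2.imwrite(f'pics/{b}.png',cv2.resize(im[120:225,255:375],None,fx=5,fy=5,interpolation=cv2.INTER_CUBIC))
E
```

```text
0.0025 t 18.52 p [0.4881 0.1712 0.0523] F [ 0.51  4.76 -1.16] M [ 1.58  0.01 -0.05] op 0.339
  b,a mm [ 2.27 10.35]
0.005 t 18.77 p [0.488  0.1715 0.0535] F [ 0.41  4.27 -2.97] M [ 1.55 -0.06 -0.03] op 0.339
  b,a mm [ 4.7  10.25]
0.0075 t 19.03 p [0.488  0.1717 0.0547] F [ 0.12  5.85 -3.39] M [ 1.47 -0.16 -0.07] op 0.34
  b,a mm [ 7.17 10.2 ]
0.0105 t 19.32 p [0.488  0.1721 0.0562] F [ 1.41  5.27 -5.93] M [ 1.33 -0.18 -0.07] op 0.341
  b,a mm [10.22 10.22]
 t 19.62 p [0.488  0.1719 0.0562] F [ 0.54  5.85 -6.74] M [ 1.42 -0.2  -0.02] op 0.338
  b,a mm [10.21 10.24]
```

View pics/z12.png

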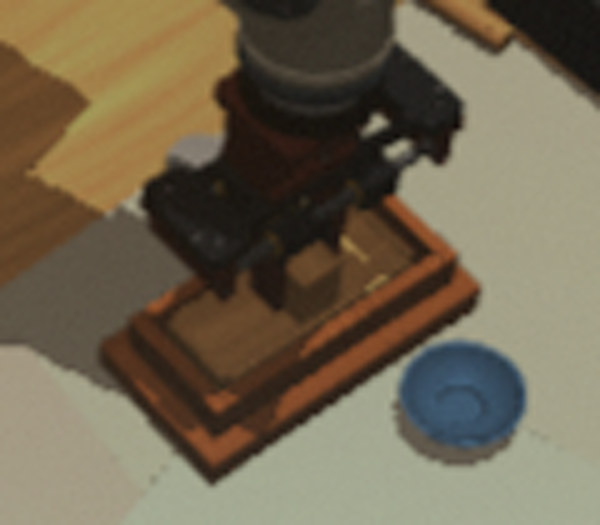

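Level at +10 mm, still within the frame. Now I lift it to about 3 cm above the rim.

```bash
python3 - <<'E'
from h import *
for h in (.015,.020,.025,.030,.040,.060):
    movel(*ppose(h,h),v=.03); s=st(h); print('  b,a mm',np.round(ends(s),2))
sleep(.4); s=st(); print('  b,a mm',np.round(ends(s),2))
snap('scene','s9'); snap('top','t9')
E
python3 - <<'E'
import cv2
for a,b in(('s9','z13'),):
  im=cv2.imread(f'pics/{a}.png'); cv2.imwrite(f'pics/{b}.png',cv2.resize(im[110:225,255:375],None,fx=5,fy=5,interpolation=cv2.INTER_CUBIC))
E
```

```text
0.015 t 19.97 p [0.4874 0.1718 0.0603] F [ 1.21  6.65 -9.71] M [ 1.47 -0.17  0.06] op 0.337
  b,a mm [14.3  14.27]
0.02 t 20.28 p [0.4869 0.1717 0.0651] F [  0.41   5.23 -10.66] M [ 1.57 -0.    0.05] op 0.341
  b,a mm [19.12 19.07]
0.025 t 20.6 p [0.4865 0.1717 0.07  ] F [ -0.41   6.05 -11.38] M [1.6  0.16 0.  ] op 0.338
  b,a mm [24.   23.93]
0.03 t 20.92 p [0.4878 0.1713 0.0759] F [ 0.1  -0.49 -1.34] M [ 0.06  0.03 -0.  ] op 0.339
  b,a mm [30.01 29.87]
0.04 t 21.4 p [0.4881 0.172  0.0863] F [ 0.74  0.36 -2.53] M [-0.01 -0.01 -0.03] op 0.34
  b,a mm [40.29 40.31]
0.06 t 22.22 p [0.4879 0.172  0.106 ] F [-0.22 -0.26 -2.77] M [ 0.01  0.01 -0.03] op 0.34
  b,a mm [59.98 59.97]
 t 22.62 p [0.488  0.172  0.1059] F [ 0.7   0.08 -1.9 ] M [0.08 0.05 0.  ] op 0.342
  b,a mm [59.9  59.89]
```

View pics/z13.png

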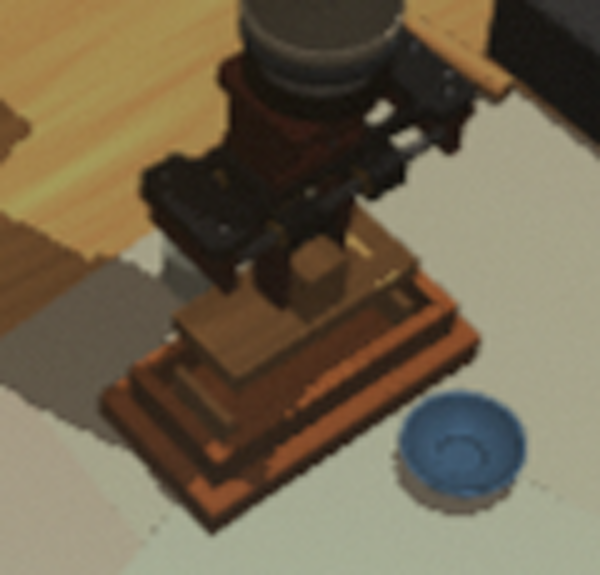

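View pics/s9.png

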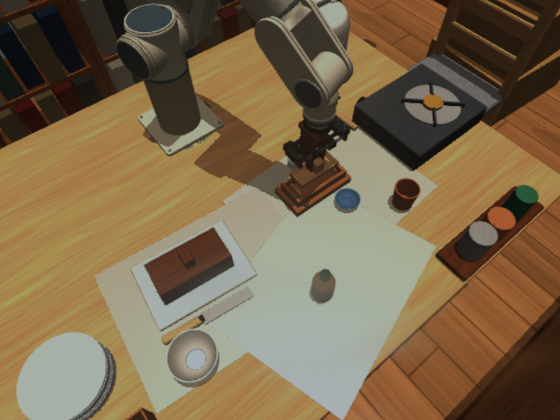

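View pics/t9.png

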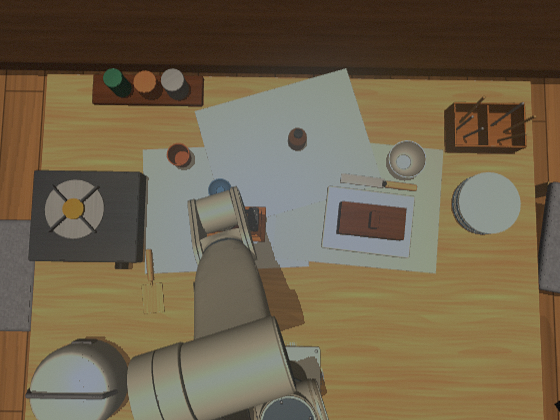

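The press hangs clear and level above the empty frame (crop ~(300,310)), the cover stands on the board, and the bystanders look unmoved. Last come a check for slip in the grip, by projecting the expected press corners, and a check of the bystanders' pixels. Then I hand in.

```bash
python3 - <<'E'
from h import *
for l,n in (((.029,-.068),'b front'),((.029,.068),'a front'),((-.029,-.068),'b back')):
    p=np.array([.488,.172,.100])+Rz.apply([*l,0]); u=proj('scene',p); print(n,'exp crop px',((u-[255,110]+.5)*5-.5).round(1))
a=cv2.imread('pics/scene0.png').astype(int); b=cv2.imread('pics/s9.png').astype(int)
for n,(x0,y0,x1,y1) in dict(dish=(338,190,362,212),cup=(390,176,420,210),bottle=(310,268,338,302),knife=(160,290,256,345),bowl=(165,330,220,385)).items():
    d=np.abs(a-b)[y0:y1,x0:x1].max(2); print(n,(d>40).sum())
s=st(); print(np.abs(s['dq']).max())
E
```

```text
b front exp crop px [234.4 378.4]
a front exp crop px [419.1 259.5]
b back exp crop px [169.6 312.2]
dish 0
cup 0
bottle 0
knife 286
bowl 0
 t 22.72 p [0.4879 0.172  0.1059] F [-0.05  0.13 -2.3 ] M [0.   0.01 0.01] op 0.339
0.0017563299693895864
```

```bash
python3 - <<'E'
from h import *
a=cv2.imread('pics/top0.png').astype(int); b=cv2.imread('pics/t9.png').astype(int)
d=np.abs(a-b).max(2); print('knife top',(d[170:184,338:420]>30).sum())
close_job()
E
```

```text
knife top 0
the job is handed in; nothing more can be done
```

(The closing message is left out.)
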